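# Put three turned parts back into the nests that fit them

### The job

The three machined parts sit in one another's nests: put each into the nest whose round pocket is made for it - the flange into the large nest, the steel gear into the medium one, the small brass pinion into the small one - hub upward and lying flat on the pocket floor. The nests are all taken, so park a part on the plywood pad or any clear bit of bench on the way. Set the parts down rather than dropping them, and leave the oil bottle, the caliper and the wrench where they are.

Things in the scene. Friction and masses are not known exactly. Their poses are not given: they have to be found in the camera images.
- flange: Turned pale grey flange, the widest part: disc 70 mm in diameter, 14 mm thick, four bolt holes; round hub 36 mm in diameter, 17 mm high on top (31 mm over all). About 0.12 kg. Starts hub up on the rim of the small nest (underside 14 mm above the bench), too big for that pocket. Origin: centre of its underside; z points up through the hub.
- gear: Grey steel spur gear, the middle one in size: 56 mm over the teeth, 14 mm thick, with a round hub 28 mm in diameter, 7 mm high on top (21 mm over all). About 0.14 kg. Starts hub up in the large nest, on the pocket floor. Origin: centre of its underside; z points up through the hub.
- pinion: Small brass spur gear: 40 mm over the teeth, 10 mm thick, with a round hub 20 mm in diameter, 7 mm high on top (17 mm over all). About 0.05 kg. Starts hub up in the medium nest, on the pocket floor. Origin: centre of its underside; z points up through the hub.
- nest_large: The largest of the three fixed aluminium nest blocks: a square block 104 x 104 mm, 14 mm high, a cap screw in each corner; one round pocket 80 mm in diameter in the middle of its top (floor 7 mm above the bench, mouth chamfered 3 mm). Origin: centre of the block's underside, on the bench; z up, x and y along its sides.
- nest_medium: The middle one of the three fixed aluminium nest blocks: a square block 90 x 90 mm, 14 mm high, a cap screw in each corner; one round pocket 66 mm in diameter in the middle of its top (floor 7 mm above the bench, mouth chamfered 3 mm). Origin: centre of the block's underside, on the bench; z up, x and y along its sides.
- nest_small: The smallest of the three fixed aluminium nest blocks: a square block 80 x 80 mm, 14 mm high, a cap screw in each corner; one round pocket 50 mm in diameter in the middle of its top (floor 7 mm above the bench, mouth chamfered 3 mm). Origin: centre of the block's underside, on the bench; z up, x and y along its sides.
- pad: Flat square plywood pad, 96 x 96 mm, 6 mm thick, fixed to the bench and empty at the start: a place to park a part. Origin: centre of its underside; its top is 6 mm above the bench.
- oil: Bystander: dark plastic oil bottle with a yellow nozzle, standing on the blue mat, 52 mm across, 151 mm high. Origin: centre of its underside.
- caliper: Bystander: caliper lying flat on the blue mat, 230 x 69 x 11 mm. Origin: middle of its underside; long along its x.
- wrench: Bystander: steel combination wrench lying flat, 144 x 20 x 7 mm. Origin: middle of its underside; long along its x.

How it is judged:
By the outcome, as a careful person would: the job done as asked, in the order asked, and still so for the second after the job is handed in, with the robot touching nothing.
It also fails if it takes over 93 s, if anything falls off the work surface, if the arm or the gripper's body presses on something with over 40 N, if the wrist force passes 120 N, or if a joint passes its speed limit or range.

### The arm

A 6-joint arm with a two-finger parallel gripper is mounted at the origin on a cart in front of the work surface, level with it; the furniture and walls round the work are solid. World frame = base frame: x ahead of the robot, y to its left, z up, the work surface at z = 0. Lengths are in mm, angles in rad, forces in N, time in s.
With the tool pointing down it reaches from about 275 to 750 mm from the base axis. Payload 10.2 kg.
Tool frame: the origin (TCP) lies at the centre of the arm's flange, where the gripper is bolted on; the fingertips stand 173 mm ahead of it and the grasp point (between the pads) lies 155 mm ahead of it; z points along the fingers, y is the line along which they close (so a half turn about z gives the same grasp; the last joint's range is limited). The gripper opens to 85 mm and grips with 20 to 120 N. Pads are 22 mm wide; open, the fingers measure 114 mm over their backs; the gripper's body (76 mm by 85 mm) begins 54 mm behind the grasp point. The pads swing forward as they close: fully open they stand 13 mm farther back than shut.
Start: joints at [1.017, 0.313, 1.498, -0, 1.331, -0.223], TCP at [170.533, 496.539, 404.694] pointing down, gripper open.
Joint ranges: [-2.94, 2.94], [-0.97, 2.17], [0.19, 2.56], [-1.23, 4.37], [0.02, 3.11], [-2.88, 2.88]. Speed limits (rad/s): [2.39, 2.39, 3.01, 3.14, 3.14, 3.14].

### API

Orientations are given as a unit quaternion [w, x, y, z].
In Python, from rig import status, capture, camera_info, ticket gives the robot as it stands.
- The arm moves only by the shell command python3 -m crank 'ROWS' [FORCE]. ROWS is JSON, a list of rows, each a list of 7 numbers: the shift along the tool's x, y, z as a fraction of full scale, then the turn, a rotation vector about the tool's x, y, z as a fraction of full scale, then the closure, from 0 (fully open) to 1 (shut). A call has 1 to 12 rows; each row is the pose to reach, as a shift and turn from the pose commanded when the call began, along the tool's axes at that moment; what a row does not reach only later rows make up. Full scale, the value 1, is 0.1 m for a shift and 45 degrees for a turn. A row lasts 1/10 s, in which the tool goes at most 50 mm and 8.59 degrees, less where a joint would pass 70% of its speed; a pose out of reach is approached as far as the arm can. A call with a number of a shift or a turn outside -1 to 1 is refused whole. A call with a gripper value outside its range is refused whole. The fingers move at their own pace and stop on an object; FORCE is the grip in N (left out, the last holds). Time passes only in rows, so rows that repeat a pose let the fingers close. It gives the time, the measured TCP pose, the force, the opening and the grip force at its end, in the units of the state.
- status.sense(): the state, without advancing time (a new reading comes with each control period).
- capture(name): name is "scene" or "top" or "wrist"; returns (picture, depth): 480x640x3 uint8, red, green, blue; 480x640 float32, mm along the optical axis (not along the pixel's ray), 0 where there is no reading.
- camera_info(name): a dict with "K" (3x3 intrinsics, pixels), "camera_from_world" (4x4, takes a point from world to camera coordinates). Camera axes: x right, y up, looking along -z (the intrinsics and any distortion apply to the point x, -y, -z); pixel columns grow to the right and rows downward; lengths in mm; the calibration is good to about 2 mm. A picture is of the moment at which its call begins: read the wrist's pose just before it. camera_info takes no time and is no camera call; for the wrist camera it gives the pose at the moment of the call.
- ticket.finish_job(): hands the job in; it is judged then, once.
The state is a dict: "time_s": time; "joints": joint angles; "dq": joint speeds; "tau": joint torques, N m; "eef_pos": TCP position; "ee_rot": TCP orientation; "force": force on the tool from outside, world axes, zero at the start; "wrist_torque": the same for the moment, N m; "grip_width": opening from 0.0 (shut) to 1.0 (fully open); "grip_force": force on a finger pad.
Only numpy, scipy, OpenCV 4.12 (cv2) and the standard library are available. Lean on these libraries where they do the work, as an engineer would, in place of code of your own. Each camera call takes 0.05 s, during which the arm holds its last target. There are 200 camera calls.

## Working session

There is one attempt and no reset: what is moved stays moved. The work goes in short steps, Python scripts to look and compute and a shell command to move; the robot and the scene stay as the last step left them, time stands still between calls to the robot, and variables do not carry over. Pictures are saved under pics/ and viewed, at most 14 in all, crops included, and the job is handed in when it is done.

```bash
mkdir -p pics; ls; python3 - <<'E'
from rig import status,capture,camera_info
import cv2,numpy as np
s=status.sense();print({k:np.round(v,3).tolist() for k,v in s.items()})
for n in("scene","top"):
    p,d=capture(n);cv2.imwrite(f"pics/{n}0.png",p[...,::-1]);np.save(f"pics/{n}0_d.npy",d)
    c=camera_info(n);print(n,{k:(np.round(v,4).tolist() if not isinstance(v,str) else v) for k,v in c.items()},(d>0).mean())
E
```

```text
pics
{'time_s': 0.0, 'joints': [1.017, 0.313, 1.498, -0.0, 1.331, -0.223], 'dq': [0.001, -0.0, 0.001, -0.001, 0.002, -0.001], 'tau': [0.001, -41.227, -25.975, -0.0, 0.004, -0.0], 'eef_pos': [170.501, 496.497, 404.116], 'ee_rot': [-0.0, 0.165, 0.986, -0.001], 'force': [0.439, -0.522, 0.041], 'wrist_torque': [-0.026, 0.016, 0.073], 'grip_force': 0.0, 'grip_width': 0.999}
scene {'K': [[476.4021, 0.0, 329.8165], [0.0, 476.4021, 235.2737], [0.0, 0.0, 1.0]], 'camera_from_world': [[0.4604, -0.8877, -0.0007, 110.2869], [0.5572, 0.2884, 0.7787, -410.1385], [-0.691, -0.3589, 0.6274, -425.6902], [0.0, 0.0, 0.0, 1.0]]} 0.9961002604166667
top {'K': [[514.0291, 0.0, 314.1672], [0.0, 514.0291, 241.3912], [0.0, 0.0, 1.0]], 'camera_from_world': [[-0.0116, -0.9999, 0.0021, 355.4713], [0.9962, -0.0114, 0.0867, -466.468], [-0.0867, 0.0031, 0.9962, -872.6173], [0.0, 0.0, 0.0, 1.0]]} 0.9959733072916667
```

View pics/top0.png

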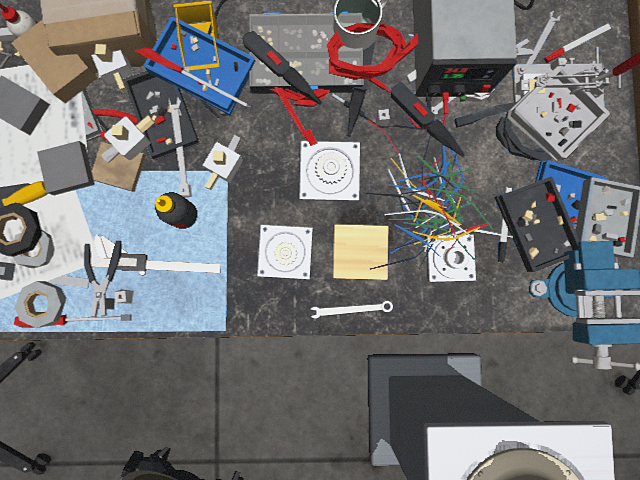

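View pics/scene0.png

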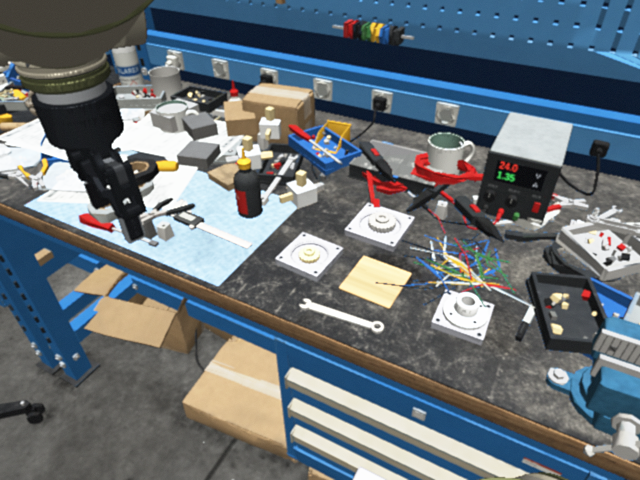

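```bash
cat > h.py <<'E'
import numpy as np,cv2
from rig import status,capture,camera_info
from scipy.spatial.transform import Rotation as R
def cast(uv,z,c):
    M=c["camera_from_world"];A=M[:3,:3];o=-A.T@M[:3,3]
    uv=np.atleast_2d(uv).astype(float);K=np.array(c["K"])
    d=np.c_[(uv[:,0]-K[0,2])/K[0,0],-(uv[:,1]-K[1,2])/K[1,1],-np.ones(len(uv))]@A
    return o+d*((z-o[2])/d[:,2])[:,None]
def cam(n):
    c=camera_info(n);c["camera_from_world"]=np.array(c["camera_from_world"]);return c
def proj(P,c):
    q=c["camera_from_world"][:3,:3]@np.array(P,float)+c["camera_from_world"][:3,3];K=np.array(c["K"])
    return K[0,0]*q[0]/-q[2]+K[0,2],-K[1,1]*q[1]/-q[2]+K[1,2],-q[2]
def depth_pts(d,c):
    v,u=np.indices(d.shape);K=np.array(c["K"]);M=c["camera_from_world"]
    q=np.stack([(u-K[0,2])/K[0,0]*d,-(v-K[1,2])/K[1,1]*d,-d],-1)
    return (q-M[:3,3])@M[:3,:3]
def rows(xyz,yaw):
    """shift (fraction) and turn about tool z (fraction) to TCP at xyz, tool down, tool y along world angle yaw (deg, mod 180)"""
    s=status.sense();q=s["ee_rot"];r=R.from_quat([q[1],q[2],q[3],q[0]]);m=r.as_matrix()
    y=m[:,1];cur=np.degrees(np.arctan2(y[1],y[0]))
    dy=(yaw-cur+90)%180-90
    a=np.radians(cur+dy);Y=np.array([np.cos(a),np.sin(a),0]);Z=np.array([0,0,-1.]);X=np.cross(Y,Z)
    rv=(r.inv()*R.from_matrix(np.c_[X,Y,Z])).as_rotvec(degrees=True)/45
    return np.round(m.T@(np.array(xyz)-s["eef_pos"])/100,3),np.round(rv,3),round(cur,2)
E
python3 - <<'E'
from h import *
p=cv2.imread("pics/top0.png");c=cam("top");d=np.load("pics/top0_d.npy");P=depth_pts(d,c)
hsv=cv2.cvtColor(p,cv2.COLOR_BGR2HSV)
for n,(x0,y0,x1,y1) in dict(large=(285,130,375,210),med=(250,218,320,287),small=(420,225,482,290),pad=(325,218,395,287)).items():
    m=np.zeros(p.shape[:2],np.uint8)
    hh=hsv[y0:y1,x0:x1]
    z=P[y0:y1,x0:x1,2]
    m[y0:y1,x0:x1]=(((hh[...,2]>150)&(hh[...,1]<60)) if n!="pad" else ((hh[...,1]>60)&(hh[...,0]<30)&(hh[...,2]>120)))*255
    cs=max(cv2.findContours(cv2.morphologyEx(m,cv2.MORPH_OPEN,np.ones((3,3))),0,2)[0],key=cv2.contourArea)
    r=cv2.minAreaRect(cs);w=cast(cv2.boxPoints(r),6 if n=="pad" else 14,c)
    print(n,w.mean(0).round(1),np.linalg.norm(np.diff(w,axis=0),axis=1).round(1),np.degrees(np.arctan2(*(w[1]-w[0])[[1,0]])).round(1),'z pct',np.percentile(z,[5,50,90,98]).round(1))
w=cam("wrist");M=w["camera_from_world"];s=status.sense();q=s["ee_rot"];m=R.from_quat([q[1],q[2],q[3],q[0]]).as_matrix()
o=-M[:3,:3].T@M[:3,3];print("cam in tool",m.T@(o-s["eef_pos"]),"look",m.T@(-M[2,:3]),"right",m.T@M[0,:3],w["K"])
E
```

```text
large [597.8 321.4  14. ] [104.9 104.3 103.9] -90.6 z pct [-2.6  3.8 18.4 26.2]
med [454.2 401.8  14. ] [90.6 91.5 90.6] -3.5 z pct [-2.5  5.8 15.3 20.7]
small [439.8 111.3  14. ] [81.4 80.8 80.7] -88.4 z pct [-2.2 15.1 47.1 55.5]
pad [452.6 269.1   6. ] [94.9 96.8 94.9] -2.1 z pct [-2.4  4.1  7.2  9.7]
cam in tool [73.58087629  0.82422942 30.0060299 ] look [-2.87983084e-01  3.12511131e-06  9.57635496e-01] right [7.16169318e-04 9.99999721e-01 2.12105274e-04] [[366.85907883   0.         321.33024959]
 [  0.         366.85907883 241.80034092]
 [  0.           0.           1.        ]]
```

```bash
python3 - <<'E'
from h import *
print(rows([430,250,400],88))
E
```

```text
(array([-3.255, -1.489,  0.043]), array([-0.001, -0.001, -0.377]), np.float64(71.05))
```

```bash
python3 -m crank '[[-0.4,-0.2,0,0,0,0,0],[-0.8,-0.4,0,0,0,0,0],[-1,-0.5,0,0,0,0,0]]' && python3 -m crank '[[-0.4,-0.2,0,0,0,0,0],[-0.8,-0.4,0,0,0,0,0],[-1,-0.5,0,0,0,0,0]]' && python3 -m crank '[[-0.4,-0.2,0,0,0,-0.1,0],[-0.8,-0.4,0,0,0,-0.2,0],[-1,-0.5,0,0,0,-0.3,0],[-1,-0.5,0,0,0,-0.37,0],[-1,-0.5,0,0,0,-0.37,0],[-1,-0.5,0,0,0,-0.37,0]]'
python3 - <<'E'
from h import *
c=cam("wrist");p,d=capture("wrist");cv2.imwrite("pics/w1.png",p[...,::-1]);np.savez("pics/w1.npz",d=d,K=c["K"],M=c["camera_from_world"])
print(status.sense()["eef_pos"],status.sense()["time_s"])
E
```

```text
time_s: 0.4
eef_pos: [250.3, 415.0, 404.4]
ee_rot: [-0.0, 0.165, 0.986, -0.0]
force: [1.0, 1.7, 0.9]
grip_width: 0.996
grip_force: 0.0
time_s: 0.7
eef_pos: [328.9, 335.0, 404.5]
ee_rot: [-0.0, 0.166, 0.986, -0.0]
force: [0.2, -0.4, 0.4]
grip_width: 1.001
grip_force: 0.0
time_s: 1.3
eef_pos: [405.3, 257.4, 404.5]
ee_rot: [-0.0, 0.021, 1.0, -0.0]
force: [-0.2, -0.2, -0.2]
grip_width: 0.998
grip_force: 0.0
[405.24516584 257.53613866 404.61130473] 1.35
```

View pics/w1.png

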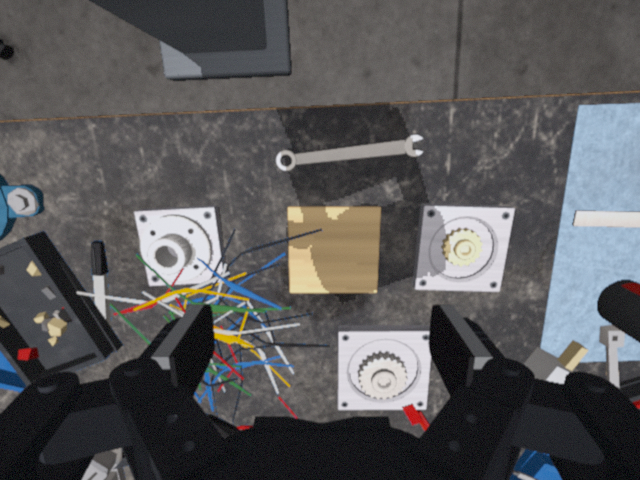

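```bash
python3 - <<'E'
from h import *
p=cv2.imread("pics/w1.png");f=np.load("pics/w1.npz");c=dict(K=f["K"],camera_from_world=f["M"]);P=depth_pts(f["d"],c)
t=[]
for n,(u,v),z in (("flange",(172,252),45),("gear",(383,378),28),("pinion",(464,248),24)):
    print(n,cast((u,v),z,c).round(1),"z near",P[v-10:v+10,u-10:u+10,2].max().round(1))
    t.append(cv2.resize(p[v-48:v+48,u-48:u+48],(384,384),interpolation=2))
cv2.imwrite("pics/w1c.png",cv2.resize(np.hstack(t),(798,266)))
# wires: points above 18mm around small nest
Z=P[...,2];X=P[...,0];Y=P[...,1]
m=(Z>12)&(Z<120)&(abs(X-460)<110)&(abs(Y-140)<110)
r=np.hypot(X-440,Y-111)
for x in range(370,560,20): print(x,[int(np.max(Z[m&(abs(X-x)<10)&(abs(Y-y)<10)],initial=0)) for y in range(50,250,20)])
E
```

```text
flange [[435.3 115.6  45. ]] z near 47.3
gear [[596.5 318.9  28. ]] z near 374.6
pinion [[449.5 399.5  24. ]] z near 374.6
370 [0, 0, 0, 0, 0, 0, 0, 0, 0, 0]
390 [0, 0, 14, 15, 15, 16, 0, 0, 0, 0]
410 [0, 16, 25, 25, 25, 17, 0, 0, 0, 0]
430 [0, 25, 50, 47, 48, 25, 25, 40, 38, 37]
450 [0, 25, 50, 52, 47, 53, 51, 38, 30, 0]
470 [47, 48, 57, 59, 59, 59, 57, 54, 30, 0]
490 [52, 55, 57, 54, 55, 52, 55, 55, 51, 0]
510 [0, 53, 47, 48, 27, 55, 56, 54, 54, 53]
530 [0, 53, 54, 0, 29, 57, 36, 31, 29, 0]
550 [0, 0, 0, 0, 52, 56, 55, 48, 46, 29]
```

View pics/w1c.png

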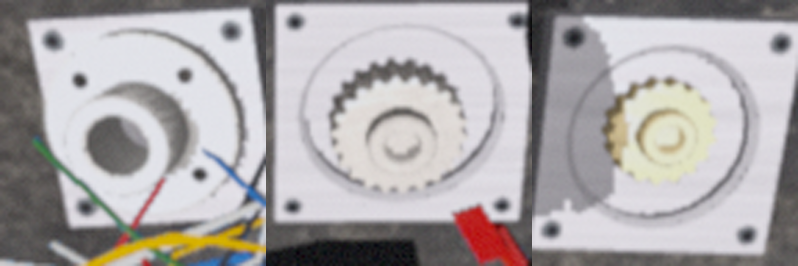

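```bash
python3 -m crank '[[-0.1,-0.4,0.1,0,0,0,0],[-0.2,-0.8,0.2,0,0,0,0],[-0.3,-1,0.3,0,0,0,0.2]]' && python3 -m crank '[[0,-0.3,0.3,0,0,0,0.4],[0,-0.4,0.6,0,0,0,0.4],[0,-0.4,0.7,0,0,0,0.4],[0,-0.4,0.7,0,0,0,0.4],[0,-0.4,0.7,0,0,0,0.4]]'
python3 - <<'E'
from h import *
c=cam("wrist");p,d=capture("wrist");cv2.imwrite("pics/w2.png",p[...,::-1]);np.savez("pics/w2.npz",d=d,K=c["K"],M=c["camera_from_world"])
P=depth_pts(d,c);X,Y,Z=P[...,0],P[...,1],P[...,2]
print(proj([435,115,45],c))
m=(Z>15)&(Z<100)&(Y<220)
print('y',list(range(50,190,10)))
for x in range(390,500,10): print(x,[int(np.max(Z[m&(abs(X-x)<5)&(abs(Y-y)<5)],initial=0)) for y in range(50,190,10)])
E
```

```text
time_s: 1.65
eef_pos: [431.3, 154.6, 374.5]
ee_rot: [0.0, 0.021, 1.0, -0.0]
force: [-0.7, 1.0, -0.3]
grip_width: 0.853
grip_force: 0.0
time_s: 2.15
eef_pos: [430.2, 117.0, 305.8]
ee_rot: [0.001, 0.02, 1.0, 0.0]
force: [0.1, -0.6, 0.4]
grip_width: 0.603
grip_force: 0.0
(np.float64(317.2634797824558), np.float64(253.9027627168639), np.float64(243.43029499743278))
y [50, 60, 70, 80, 90, 100, 110, 120, 130, 140, 150, 160, 170, 180]
390 [0, 0, 0, 0, 0, 0, 0, 0, 0, 0, 0, 0, 0, 0]
400 [0, 0, 15, 16, 16, 23, 24, 23, 16, 16, 16, 0, 0, 0]
410 [0, 0, 16, 23, 25, 25, 25, 25, 25, 16, 16, 0, 0, 0]
420 [0, 0, 16, 25, 25, 46, 47, 47, 25, 24, 16, 0, 24, 0]
430 [0, 0, 22, 48, 46, 47, 46, 46, 46, 25, 16, 25, 25, 0]
440 [0, 0, 23, 49, 50, 47, 0, 47, 46, 50, 50, 25, 38, 39]
450 [0, 0, 16, 25, 50, 51, 47, 47, 46, 49, 52, 52, 38, 0]
460 [0, 0, 16, 25, 25, 51, 51, 48, 25, 45, 52, 52, 49, 33]
470 [0, 0, 16, 52, 53, 58, 59, 59, 59, 59, 58, 57, 52, 52]
480 [0, 0, 46, 56, 57, 57, 57, 54, 52, 51, 55, 55, 21, 50]
490 [0, 0, 53, 55, 49, 53, 54, 55, 52, 52, 52, 51, 0, 0]
```

View pics/w2.png

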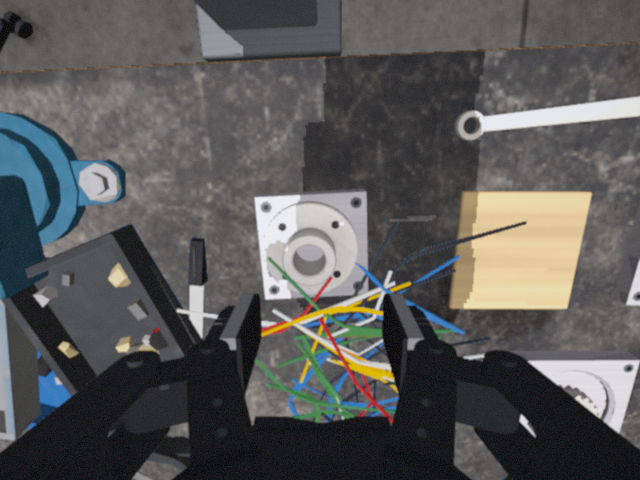

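```bash
python3 - <<'E'
from h import *
p=cv2.imread("pics/w2.png");f=np.load("pics/w2.npz");c=dict(K=f["K"],camera_from_world=f["M"]);P=depth_pts(f["d"],c)
Z=P[...,2];m=((Z>42)&(Z<48.7)).astype(np.uint8)*255
mm=np.zeros_like(m);mm[215:300,270:350]=m[215:300,270:350]
cs=max(cv2.findContours(mm,0,2)[0],key=cv2.contourArea)
(u,v),r=cv2.minEnclosingCircle(cs);print((u,v),r,cast((u,v),45,c),cast((u+r,v),45,c)-cast((u-r,v),45,c))
e=cv2.fitEllipse(cs);print(e,cast(e[0],45,c))
q=cast(e[0],45,c)[0];print(rows([q[0],q[1],240],90))
g=cv2.cvtColor(p,6);print(cv2.HoughCircles(g[215:300,265:350],cv2.HOUGH_GRADIENT,1,10,param1=100,param2=18,minRadius=12,maxRadius=32))
E
```

```text
(310.5, 266.0) 33.455291748046875 [[443.37532556 110.11289631  45.        ]] [[ 1.72413476 44.81769008  0.        ]]
((309.5632629394531, 261.67694091796875), (50.24241638183594, 60.48908615112305), 170.0072784423828) [[440.27670857 109.63249572  45.        ]]
(array([-0.102, -0.069,  0.66 ]), array([ 0.   ,  0.003, -0.05 ]), np.float64(87.76))
[[[43.5 44.5 16.1]
  [44.5 34.5 23.2]
  [39.5 56.5 25.8]]]
```

```bash
python3 -m crank '[[-0.04,-0.04,0.3,0,0,0,0.4],[-0.09,-0.07,0.6,0,0,-0.05,0.4],[-0.09,-0.07,0.66,0,0,-0.05,0.4],[-0.09,-0.07,0.66,0,0,-0.05,0.4]]' && python3 -m crank '[[0,0,0.1,0,0,0,0.4],[0,0,0.14,0,0,0,0.4],[0,0,0.18,0,0,0,0.4],[0,0,0.18,0,0,0,0.4]]'
python3 - <<'E'
from h import *
c=cam("wrist");f=np.load("pics/w2.npz");print(cast((309,259.5),45,dict(K=f["K"],camera_from_world=f["M"])),status.sense()["eef_pos"])
E
```

```text
time_s: 2.6
eef_pos: [438.7, 109.2, 239.1]
ee_rot: [-0.0, 0.001, 1.0, 0.0]
force: [-1.2, 0.2, -0.0]
grip_width: 0.601
grip_force: 0.0
time_s: 3.0
eef_pos: [438.5, 108.8, 220.6]
ee_rot: [-0.0, 0.001, 1.0, 0.0]
force: [-0.1, -0.6, 0.9]
grip_width: 0.597
grip_force: 0.0
[[438.72249199 109.33090683  45.        ]] [438.54875293 108.84047045 220.55819759]
```

```bash
python3 -m crank '[[0,0,0.04,0,0,0,0.4],[0,0,0.08,0,0,0,0.4],[0,0,0.08,0,0,0,0.4]]' && python3 -m crank '[[0,0,0.04,0,0,0,0.4],[0,0,0.08,0,0,0,0.4],[0,0,0.08,0,0,0,0.4]]'; python3 - <<'E'
from h import *
p,d=capture("wrist");cv2.imwrite("pics/w3.png",p[...,::-1])
E
```

```text
time_s: 3.3
eef_pos: [438.5, 108.8, 212.2]
ee_rot: [-0.0, 0.001, 1.0, -0.0]
force: [0.2, 0.2, 0.5]
grip_width: 0.599
grip_force: 0.0
time_s: 3.6
eef_pos: [438.5, 108.8, 204.2]
ee_rot: [-0.0, 0.001, 1.0, 0.0]
force: [0.1, -0.9, -0.1]
grip_width: 0.6
grip_force: 0.0
```

View pics/w3.png

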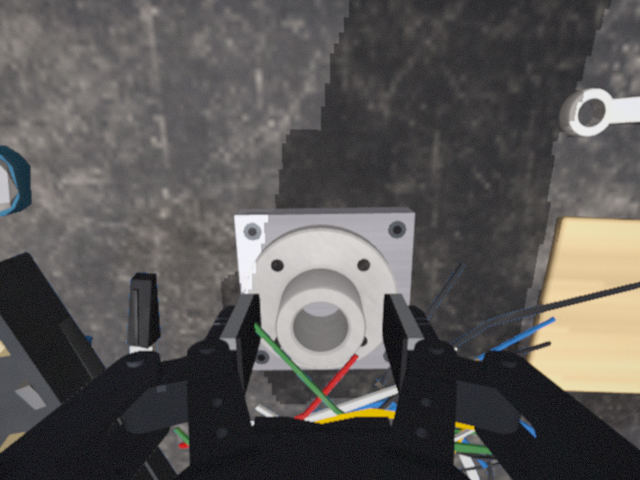

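```bash
python3 -m crank '[[0,0,0,0,0,0,0.8],[0,0,0,0,0,0,0.8],[0,0,0,0,0,0,0.8],[0,0,0,0,0,0,0.8],[0,0,0,0,0,0,0.8]]' 50 && python3 -m crank '[[0,0,-0.05,0,0,0,0.8],[0,0,-0.15,0,0,0,0.8],[0,0,-0.3,0,0,0,0.8],[0,0,-0.6,0,0,0,0.8],[0,0,-0.6,0,0,0,0.8]]'; python3 - <<'E'
from h import *
print(rows([452.6,269,275],88))
E
```

```text
time_s: 4.15
eef_pos: [438.6, 108.9, 205.1]
ee_rot: [0.0, 0.0, 1.0, 0.0]
force: [-1.6, 1.2, 5.8]
grip_width: 0.394
grip_force: 49.7
time_s: 4.65
eef_pos: [439.3, 108.8, 268.1]
ee_rot: [0.003, 0.0, 1.0, -0.0]
force: [0.8, -0.4, -0.8]
grip_width: 0.393
grip_force: 50.0
(array([-0.132,  1.602, -0.068]), array([-0.   ,  0.008,  0.043]), np.float64(89.95))
```

```bash
python3 -m crank '[[-0.05,0.3,0,0,0,0,0.8],[-0.1,0.6,0,0,0,0,0.8],[-0.13,0.95,0,0,0,0,0.8],[-0.13,0.95,0,0,0,0,0.8]]' && python3 -m crank '[[0,0.3,0,0,0,0,0.8],[0,0.6,0,0,0,0,0.8],[0,0.65,0.1,0,0,0,0.8],[0,0.65,0.3,0,0,0,0.8],[0,0.65,0.3,0,0,0,0.8],[0,0.65,0.3,0,0,0,0.8]]'; python3 - <<'E'
from h import *
p,d=capture("wrist");cv2.imwrite("pics/w4.png",p[...,::-1]);print(rows([452.6,269,198],90))
E
```

```text
time_s: 5.05
eef_pos: [451.4, 206.4, 264.5]
ee_rot: [0.0, -0.001, 1.0, 0.0]
force: [-0.1, -0.2, -0.8]
grip_width: 0.392
grip_force: 50.2
time_s: 5.65
eef_pos: [451.8, 268.1, 234.6]
ee_rot: [-0.0, 0.001, 1.0, -0.0]
force: [-0.1, -0.3, -0.8]
grip_width: 0.394
grip_force: 50.3
(array([-0.006,  0.008,  0.372]), array([-0.   ,  0.   , -0.002]), np.float64(89.91))
```

View pics/w4.png

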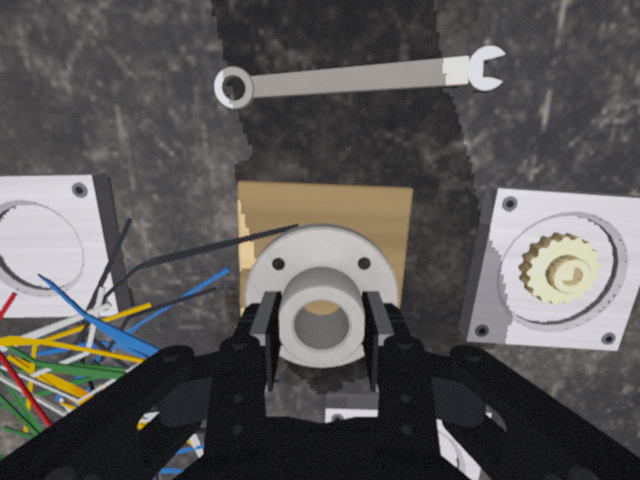

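```bash
python3 -m crank '[[0,0,0.15,0,0,0,0.8],[0,0,0.3,0,0,0,0.8],[0,0,0.34,0,0,0,0.8],[0,0,0.34,0,0,0,0.8],[0,0,0.36,0,0,0,0.8],[0,0,0.36,0,0,0,0.8]]' && python3 -m crank '[[0,0,0.01,0,0,0,0.8],[0,0,0.02,0,0,0,0.8],[0,0,0.02,0,0,0,0.8]]'
```

```text
time_s: 6.3
eef_pos: [451.9, 268.8, 199.2]
ee_rot: [0.0, 0.0, 1.0, 0.0]
force: [0.3, 0.6, 0.5]
grip_width: 0.392
grip_force: 50.3
time_s: 6.6
eef_pos: [451.9, 268.8, 197.2]
ee_rot: [0.0, 0.0, 1.0, 0.0]
force: [-1.6, -0.3, 4.5]
grip_width: 0.395
grip_force: 50.7
```

```bash
python3 -m crank '[[0,0,-0.01,0,0,0,0.5],[0,0,-0.01,0,0,0,0.4],[0,0,-0.01,0,0,0,0.4],[0,0,-0.01,0,0,0,0.4],[0,0,-0.3,0,0,0,0.4],[0,0,-0.6,0,0,0,0.4],[0,0,-0.75,0,0,0,0.5]]' && python3 -m crank '[[0,0.4,0,0,0,0,0.5],[0,0.8,0,0,0,0,0.6],[0,1,0,0,0,0,0.65],[0,1,0,0,0,0,0.65],[0,1,0,0,0,0,0.65]]'; python3 - <<'E'
from h import *
c=cam("wrist");p,d=capture("wrist");cv2.imwrite("pics/w5.png",p[...,::-1]);np.savez("pics/w5.npz",d=d,K=c["K"],M=c["camera_from_world"])
print(proj([449.5,399.5,24],c),proj([452,269,37],c))
E
```

```text
time_s: 7.3
eef_pos: [452.0, 268.9, 273.9]
ee_rot: [0.001, 0.0, 1.0, 0.0]
force: [0.4, 0.8, -0.0]
grip_width: 0.502
grip_force: 0.0
time_s: 7.8
eef_pos: [451.7, 368.6, 271.4]
ee_rot: [-0.0, 0.0, 1.0, -0.0]
force: [-0.8, -1.2, -0.2]
grip_width: 0.354
grip_force: 0.0
(np.float64(369.7853925823127), np.float64(250.84292468172205), np.float64(228.63531861614638)) (np.float64(151.73830732434604), np.float64(261.5590909644992), np.float64(216.99753682301252))
```

View pics/w5.png

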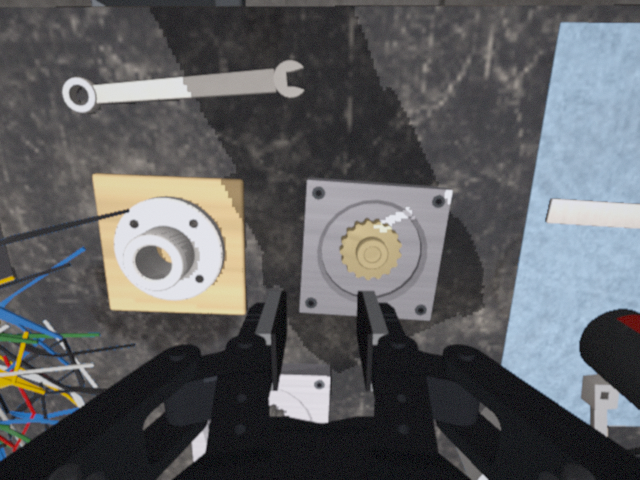

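```bash
python3 - <<'E'
from h import *
p=cv2.imread("pics/w5.png");f=np.load("pics/w5.npz");c=dict(K=f["K"],camera_from_world=f["M"]);
hsv=cv2.cvtColor(p,40)
m=np.zeros(p.shape[:2],np.uint8);m[210:290,330:412]=((hsv[210:290,330:412,1]>50)&(hsv[210:290,330:412,0]<35))*255
cs=max(cv2.findContours(m,0,2)[0],key=cv2.contourArea);(u,v),r=cv2.minEnclosingCircle(cs);e=cv2.fitEllipse(cs)
print('disc',(u,v),r,cast((u,v),16,c),e)
g=cv2.cvtColor(p,6)
def hough(x0,y0,x1,y1,r0,r1,z,p2=15):
    h=cv2.HoughCircles(g[y0:y1,x0:x1],cv2.HOUGH_GRADIENT,1,6,param1=90,param2=p2,minRadius=r0,maxRadius=r1)
    for a in (h[0][:4] if h is not None else []): print(z,a+[x0,y0,0],cast(a[:2]+[x0,y0],z,c)[0].round(1),(a[2]*2*228/367).round(1))
print('hub');hough(340,220,405,290,13,19,24)
print('pocket');hough(300,180,450,320,46,62,14)
E
```

```text
disc (370.4152526855469, 249.0) 30.845306396484375 [[450.86502174 400.96362914  16.        ]] ((369.54986572265625, 249.6702117919922), (56.34757995605469, 59.55495834350586), 99.9475326538086)
hub
24 [369.5 251.5  15. ] [449.9 399.3  24. ] 18.6
pocket
14 [370.5        249.5         48.79999924] [451.8 401.3  14. ] 60.6
14 [373.5        256.5         53.20000076] [456.7 403.5  14. ] 66.1
14 [365.5        254.5         48.20000076] [455.3 398.2  14. ] 59.9
14 [369.5        242.5         52.40000153] [447.1 400.5  14. ] 65.1
```

```bash
python3 -m crank '[[0.01,0.2,0.2,0,0,0,0.65],[0.01,0.31,0.5,0,0,0,0.65],[0.01,0.31,0.56,0,0,0,0.65],[0.01,0.31,0.56,0,0,0,0.65]]' && python3 -m crank '[[0,0,0.1,0,0,0,0.65],[0,0,0.16,0,0,0,0.65],[0,0,0.2,0,0,0,0.65],[0,0,0.2,0,0,0,0.65]]'
```

```text
time_s: 8.25
eef_pos: [451.0, 398.8, 215.2]
ee_rot: [-0.001, 0.001, 1.0, -0.001]
force: [-0.8, 0.1, -0.1]
grip_width: 0.352
grip_force: 0.0
time_s: 8.65
eef_pos: [450.9, 399.6, 195.4]
ee_rot: [-0.0, 0.001, 1.0, -0.0]
force: [-0.3, 0.5, 0.0]
grip_width: 0.353
grip_force: 0.0
```

```bash
python3 - <<'E'
from h import *
p,d=capture("wrist");cv2.imwrite("pics/w6.png",cv2.resize(p[180:420,170:490,::-1],(640,480)))
E
```

```text
(no output)
```

View pics/w6.png

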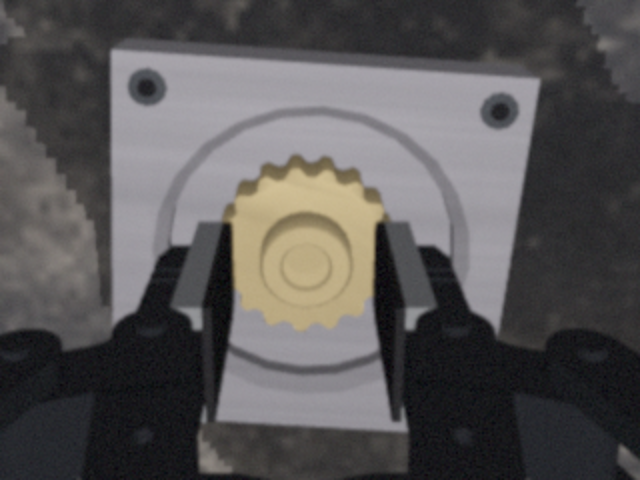

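```bash
python3 -m crank '[[0,0,0.02,0,0,0,0.65],[0,0,0.035,0,0,0,0.65],[0,0,0.035,0,0,0,0.65],[0,0,0.035,0,0,0,0.75],[0,0,0.035,0,0,0,0.9],[0,0,0.035,0,0,0,0.9],[0,0,0.035,0,0,0,0.9],[0,0,0.035,0,0,0,0.9]]' 30 && python3 -m crank '[[0,0,-0.03,0,0,0,0.9],[0,0,-0.1,0,0,0,0.9],[0,0,-0.3,0,0,0,0.9],[0,0,-0.6,0,0,0,0.9],[0,0,-0.6,0,0,0,0.9]]'; python3 - <<'E'
from h import *
p,d=capture("wrist");cv2.imwrite("pics/w7.png",cv2.resize(p[180:420,170:490,::-1],(640,480)))
print(rows([439.8,111.3,255],90))
E
```

```text
time_s: 9.5
eef_pos: [450.9, 399.8, 192.4]
ee_rot: [0.0, 0.0, 1.0, 0.0]
force: [0.1, 0.0, 2.9]
grip_width: 0.205
grip_force: 29.4
time_s: 10.0
eef_pos: [451.5, 400.2, 256.4]
ee_rot: [0.003, 0.0, 1.0, 0.002]
force: [-0.1, 0.2, -0.1]
grip_width: 0.204
grip_force: 29.3
(array([ 0.111, -2.887, -0.014]), array([ 0.003,  0.004, -0.001]), np.float64(89.95))
```

View pics/w7.png

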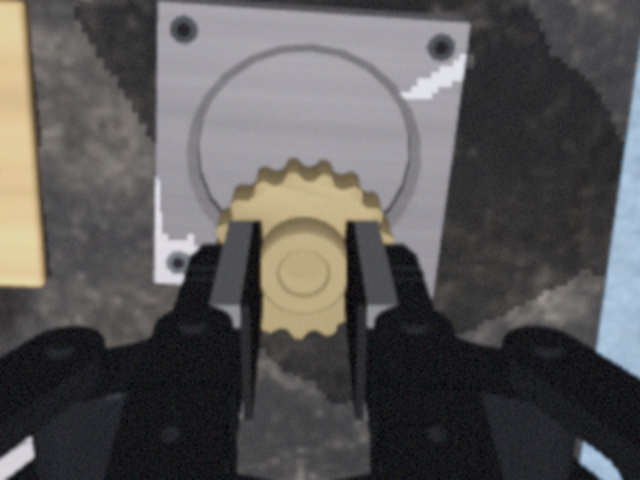

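```bash
python3 -m crank '[[0.02,-0.2,0,0,0,0,0.9],[0.05,-0.6,0,0,0,0,0.9],[0.05,-1,0,0,0,0,0.9],[0.05,-1,0,0,0,0,0.9]]' && python3 -m crank '[[0.02,-0.4,0,0,0,0,0.9],[0.04,-0.8,0,0,0,0,0.9],[0.06,-1,0,0,0,0,0.9],[0.06,-1,0,0,0,0,0.9]]' && python3 -m crank '[[0,-0.3,0,0,0,0,0.9],[0,-0.5,0,0,0,0,0.9],[0,-0.5,0,0,0,0,0.9],[0,-0.5,0,0,0,0,0.9],[0,-0.5,0,0,0,0,0.9]]'; cat >> h.py <<'E'
def nest(c,p,est,side):
    """corner quad of bright nest top near est (world), from wrist picture"""
    u,v,_=proj([est[0],est[1],14],c);g=cv2.cvtColor(p,cv2.COLOR_RGB2HSV)
    m=(((g[...,2]>95)&(g[...,1]<45))*255).astype(np.uint8);m=cv2.morphologyEx(m,cv2.MORPH_OPEN,np.ones((3,3)))
    best=[k for k in cv2.findContours(m,0,2)[0] if cv2.pointPolygonTest(cv2.convexHull(k),(u,v),False)>0]
    k=max(best,key=cv2.contourArea);w=cast(k.reshape(-1,2),14,c)[:,:2].astype(np.float32)
    return cv2.minAreaRect(w)
E
python3 - <<'E'
from h import *
c=cam("wrist");p,d=capture("wrist");cv2.imwrite("pics/w8.png",p[...,::-1]);np.savez("pics/w8.npz",d=d,K=c["K"],M=c["camera_from_world"])
print(nest(c,p,[439.8,111.3],80));print(status.sense()["eef_pos"],[proj([439.8+a,111.3+b,14],c)[:2] for a,b in((0,0),(25,0),(-25,0),(0,25),(0,-25))])
E
```

```text
time_s: 10.45
eef_pos: [445.7, 296.6, 251.4]
ee_rot: [-0.001, 0.002, 1.0, -0.001]
force: [0.6, 1.6, -0.4]
grip_width: 0.203
grip_force: 29.4
time_s: 10.85
eef_pos: [439.7, 198.4, 251.8]
ee_rot: [-0.001, 0.002, 1.0, -0.0]
force: [0.7, -0.5, -0.2]
grip_width: 0.204
grip_force: 29.5
time_s: 11.35
eef_pos: [439.7, 150.8, 252.1]
ee_rot: [-0.0, -0.0, 1.0, 0.0]
force: [1.0, 0.5, -0.1]
grip_width: 0.206
grip_force: 29.5
((440.09521484375, 103.23004150390625), (82.5339126586914, 97.20182037353516), 1.2572052478790283)
[439.6266423  150.77507375 252.07571982] [(np.float64(253.9926249131645), np.float64(259.102222791632)), (np.float64(256.0868603652758), np.float64(297.15047017858365)), (np.float64(251.75704176092358), np.float64(218.4859583955689)), (np.float64(295.60866231735747), np.float64(259.1375519370645)), (np.float64(212.37535308114587), np.float64(259.06689259825544))]
```

View pics/w8.png

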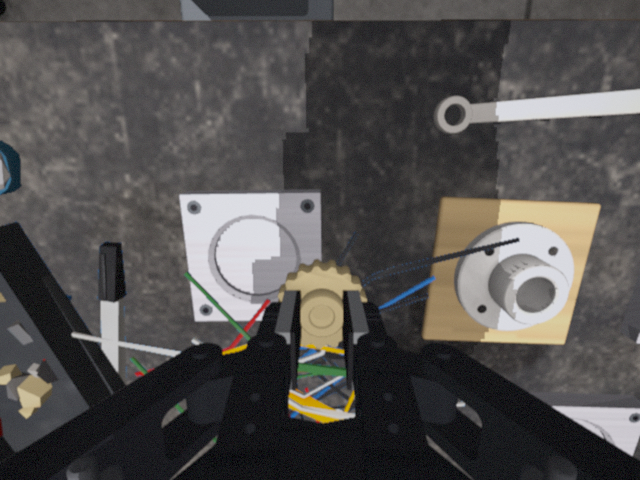

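```bash
python3 -m crank '[[0,-0.2,0,0,0,0,0.9],[0,-0.395,0,0,0,0,0.9],[0,-0.395,0.1,0,0,0,0.9],[0,-0.395,0.3,0,0,0,0.9],[0,-0.395,0.4,0,0,0,0.9],[0,-0.395,0.4,0,0,0,0.9]]' && python3 -m crank '[[0,0,0.05,0,0,0,0.9],[0,0,0.1,0,0,0,0.9],[0,0,0.15,0,0,0,0.9],[0,0,0.185,0,0,0,0.9],[0,0,0.185,0,0,0,0.9]]' && python3 -m crank '[[0,0,0.01,0,0,0,0.9],[0,0,0.02,0,0,0,0.9],[0,0,0.02,0,0,0,0.9]]'
```

```text
time_s: 12.0
eef_pos: [439.2, 111.0, 210.8]
ee_rot: [-0.002, 0.0, 1.0, 0.0]
force: [1.1, 0.1, 0.4]
grip_width: 0.204
grip_force: 29.5
time_s: 12.5
eef_pos: [439.5, 110.3, 193.3]
ee_rot: [-0.0, 0.001, 1.0, 0.0]
force: [0.1, 0.6, -1.0]
grip_width: 0.207
grip_force: 29.5
time_s: 12.8
eef_pos: [439.7, 110.3, 192.3]
ee_rot: [0.0, 0.0, 1.0, -0.0]
force: [-3.1, -0.1, 6.8]
grip_width: 0.203
grip_force: 30.4
```

```bash
python3 -m crank '[[0,0,-0.01,0,0,0,0.75],[0,0,-0.01,0,0,0,0.65],[0,0,-0.01,0,0,0,0.65],[0,0,-0.01,0,0,0,0.65],[0,0,-0.3,0,0,0,0.6],[0,0,-0.7,0,0,0,0.5],[0,0,-0.9,0,0,0,0.5],[0,0,-0.9,0,0,0,0.5]]'; python3 - <<'E'
from h import *
c=cam("wrist");p,d=capture("wrist");u,v,_=proj([440,110,14],c);u,v=int(u),int(v);print(u,v)
cv2.imwrite("pics/w9.png",cv2.resize(p[v-90:v+90,u-120:u+120,::-1],(640,480)))
P=depth_pts(d,c);X,Y,Z=P[...,0],P[...,1],P[...,2]
print(rows([597,319,290],90))
E
```

```text
time_s: 13.6
eef_pos: [440.1, 110.4, 284.1]
ee_rot: [0.003, 0.0, 1.0, -0.0]
force: [-0.7, 0.5, -0.5]
grip_width: 0.503
grip_force: 0.0
319 241
(array([-1.572,  2.088, -0.073]), array([-0.   ,  0.003, -0.001]), np.float64(89.95))
```

View pics/w9.png

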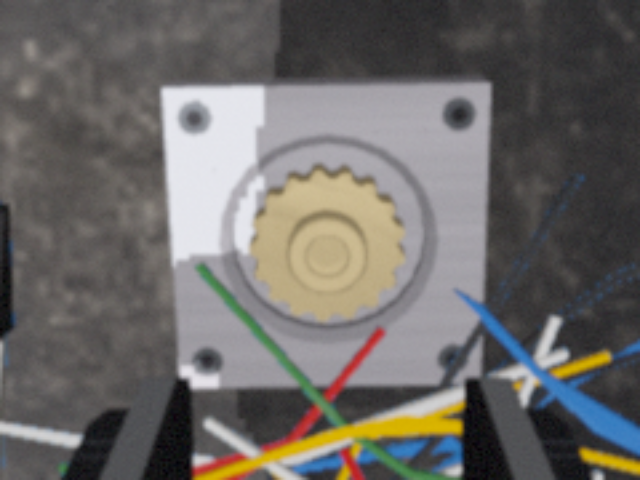

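```bash
python3 -m crank '[[-0.1,0.4,0,0,0,0,0.5],[-0.3,0.8,0,0,0,0,0.5],[-0.5,1,0,0,0,0,0.5],[-0.5,1,0,0,0,0,0.5]]' && python3 -m crank '[[-0.2,0.4,0,0,0,0,0.5],[-0.4,0.8,0,0,0,0,0.5],[-0.6,1,0,0,0,0,0.5],[-0.7,1,0,0,0,0,0.5],[-0.7,1,0,0,0,0,0.5],[-0.7,1,0,0,0,0,0.5]]'; python3 - <<'E'
from h import *
c=cam("wrist");p,d=capture("wrist");np.savez("pics/w10.npz",p=p,d=d,K=c["K"],M=c["camera_from_world"])
print(status.sense()["eef_pos"]);u,v,_=proj([597,319,20],c);print(u,v)
print(nest(c,p,[597.8,321.4],104))
P=depth_pts(d,c);X,Y,Z=P[...,0],P[...,1],P[...,2]
near=np.hypot(X-597,Y-320)<48
for lo,hi,z in ((24,34,28),(17.5,24,21)):
    m=(near&(Z>lo)&(Z<hi)).astype(np.uint8)*255;m=cv2.morphologyEx(m,cv2.MORPH_OPEN,np.ones((3,3)))
    k=max(cv2.findContours(m,0,2)[0],key=cv2.contourArea);w=cast(k.reshape(-1,2),z,c)[:,:2].astype(np.float32)
    print(z,np.median(Z[m>0]),cv2.minEnclosingCircle(w))
g=cv2.cvtColor(p,7);x0,y0=int(u)-40,int(v)-40
h=cv2.HoughCircles(g[y0:y0+80,x0:x0+80],cv2.HOUGH_GRADIENT,1,6,param1=90,param2=15,minRadius=16,maxRadius=28)
for a in h[0][:4]: print(a,cast(a[:2]+[x0,y0],28,c)[0].round(1))
E
```

```text
time_s: 14.05
eef_pos: [490.6, 212.1, 279.9]
ee_rot: [-0.001, -0.001, 1.0, -0.0]
force: [-0.0, -0.2, 0.2]
grip_width: 0.503
grip_force: 0.0
time_s: 14.65
eef_pos: [559.4, 309.4, 280.5]
ee_rot: [-0.001, 0.001, 1.0, -0.0]
force: [0.4, 0.7, 0.6]
grip_width: 0.5
grip_force: 0.0
[559.310705   309.44697503 280.95238543]
334.3868020083524 300.49118928827494
((623.6760864257812, 320.0606384277344), (106.37415313720703, 157.63577270507812), 88.17993927001953)
28 28.562932810998586 ((601.0908203125, 319.5987854003906), 14.628020286560059)
21 21.721590209918286 ((601.3466796875, 319.76361083984375), 28.529041290283203)
[41.5 52.5 19.1] [602.  319.5  28. ]
[45.5 47.5 16.6] [598.3 322.2  28. ]
[39.5 58.5 25.2] [606.5 318.2  28. ]
```

```bash
python3 -m crank '[[-0.3,0.1,0.1,0,0,0,0.5],[-0.42,0.1,0.4,0,0,0,0.5],[-0.42,0.1,0.65,0,0,0,0.5],[-0.42,0.1,0.65,0,0,0,0.5],[-0.42,0.1,0.65,0,0,0,0.5]]' && python3 -m crank '[[0,0,0.08,0,0,0,0.5],[0,0,0.14,0,0,0,0.5],[0,0,0.18,0,0,0,0.5],[0,0,0.2,0,0,0,0.5],[0,0,0.2,0,0,0,0.5]]'
```

```text
time_s: 15.2
eef_pos: [601.6, 319.9, 217.5]
ee_rot: [-0.0, 0.001, 1.0, -0.0]
force: [0.1, 0.5, 0.6]
grip_width: 0.502
grip_force: 0.0
time_s: 15.7
eef_pos: [601.7, 320.1, 196.5]
ee_rot: [-0.0, 0.0, 1.0, -0.0]
force: [-0.8, -0.7, -0.7]
grip_width: 0.501
grip_force: 0.0
```

```bash
python3 -m crank '[[0,0,0.01,0,0,0,0.5],[0,0,0.01,0,0,0,0.6],[0,0,0.01,0,0,0,0.8],[0,0,0.01,0,0,0,0.8],[0,0,0.01,0,0,0,0.8],[0,0,0.01,0,0,0,0.8]]' 45 && python3 -m crank '[[0,0,-0.03,0,0,0,0.8],[0,0,-0.1,0,0,0,0.8],[0,0,-0.3,0,0,0,0.8],[0,0,-0.7,0,0,0,0.8],[0,0,-0.7,0,0,0,0.8],[0,0,-0.7,0,0,0,0.8]]'; python3 - <<'E'
from h import *
c=cam("wrist");p,d=capture("wrist");np.savez("pics/w11.npz",p=p,d=d,K=c["K"],M=c["camera_from_world"])
P=depth_pts(d,c);X,Y,Z=P[...,0],P[...,1],P[...,2];s=status.sense();e=s["eef_pos"]
m=(np.hypot(X-e[0],Y-e[1])<32)&(Z>70);print(e,'held z hist',np.histogram(Z[m],bins=range(70,140,5)))
print(rows([454.2,401.8,265],90))
E
```

```text
time_s: 16.3
eef_pos: [601.9, 320.2, 196.1]
ee_rot: [0.0, 0.0, 1.0, 0.0]
force: [-1.3, -0.3, 4.6]
grip_width: 0.289
grip_force: 44.3
time_s: 16.9
eef_pos: [601.7, 320.1, 266.3]
ee_rot: [0.0, 0.0, 1.0, 0.0]
force: [-0.1, -0.5, -2.9]
grip_width: 0.287
grip_force: 44.6
[601.5683141  320.03353598 264.92307885] held z hist (array([   0,  108,  380,  468, 5583, 2447,  446,  493,  557,  628,  649,
        492, 1119]), array([ 70,  75,  80,  85,  90,  95, 100, 105, 110, 115, 120, 125, 130,
       135]))
(array([1.474e+00, 8.160e-01, 1.000e-03]), array([-0.001, -0.002, -0.001]), np.float64(89.94))
```

```bash
python3 -m crank '[[0.2,0.1,0,0,0,0,0.8],[0.5,0.3,0,0,0,0,0.8],[0.9,0.5,0,0,0,0,0.8],[1,0.5,0,0,0,0,0.8],[1,0.5,0,0,0,0,0.8]]' && python3 -m crank '[[0.3,0.2,0,0,0,0,0.8],[0.47,0.32,0,0,0,0,0.8],[0.47,0.32,0,0,0,0,0.8],[0.47,0.32,0.2,0,0,0,0.8],[0.47,0.32,0.4,0,0,0,0.8],[0.47,0.32,0.4,0,0,0,0.8]]'; python3 - <<'E'
from h import *
c=cam("wrist");p,d=capture("wrist");np.savez("pics/w12.npz",p=p,d=d,K=c["K"],M=c["camera_from_world"])
print(nest(c,p,[454.2,401.8],90),rows([454.7,402,197],90))
E
```

```text
time_s: 17.45
eef_pos: [500.6, 370.6, 264.7]
ee_rot: [-0.001, -0.0, 1.0, -0.001]
force: [1.0, 0.2, -2.0]
grip_width: 0.29
grip_force: 44.6
time_s: 18.05
eef_pos: [455.8, 401.0, 222.7]
ee_rot: [-0.002, 0.001, 1.0, -0.001]
force: [-0.4, -0.2, -2.1]
grip_width: 0.291
grip_force: 44.6
((450.6689758300781, 385.1530456542969), (125.47613525390625, 85.50385284423828), 85.9518814086914) (array([0.012, 0.007, 0.275]), array([-0.002, -0.003, -0.003]), np.float64(89.87))
```

```bash
python3 -m crank '[[0,0,0.1,0,0,0,0.8],[0,0,0.16,0,0,0,0.8],[0,0,0.22,0,0,0,0.8],[0,0,0.26,0,0,0,0.8],[0,0,0.26,0,0,0,0.8]]' && python3 -m crank '[[0,0,0.01,0,0,0,0.8],[0,0,0.02,0,0,0,0.8],[0,0,0.02,0,0,0,0.8]]'
```

```text
time_s: 18.6
eef_pos: [454.8, 402.2, 199.2]
ee_rot: [-0.0, 0.0, 1.0, -0.0]
force: [-0.6, 1.0, -1.9]
grip_width: 0.287
grip_force: 44.7
time_s: 18.9
eef_pos: [454.9, 402.3, 197.8]
ee_rot: [0.0, 0.0, 1.0, 0.0]
force: [0.4, -0.6, -1.9]
grip_width: 0.287
grip_force: 44.7
```

```bash
python3 -m crank '[[0,0,0.01,0,0,0,0.8],[0,0,0.02,0,0,0,0.8],[0,0,0.02,0,0,0,0.8]]'
```

```text
time_s: 19.2
eef_pos: [454.9, 402.3, 196.1]
ee_rot: [0.0, 0.0, 1.0, 0.0]
force: [-0.8, -0.6, 2.3]
grip_width: 0.291
grip_force: 45.2
```

```bash
python3 -m crank '[[0,0,0,0,0,0,0.65],[0,0,0,0,0,0,0.5],[0,0,0,0,0,0,0.5],[0,0,0,0,0,0,0.5],[0,0,-0.3,0,0,0,0.5],[0,0,-0.7,0,0,0,0.45],[0,0,-0.9,0,0,0,0.4],[0,0,-0.9,0,0,0,0.4]]' && python3 -m crank '[[0,-0.3,0,0,0,0,0.4],[0,-0.6,0,0,0,0,0.4],[0,-0.9,0,0,0,0,0.4],[0,-0.9,0,0,0,0,0.4],[0,-0.9,0,0,0,0,0.4]]'; python3 - <<'E'
from h import *
c=cam("wrist");p,d=capture("wrist");np.savez("pics/w13.npz",p=p,d=d,K=c["K"],M=c["camera_from_world"]);cv2.imwrite("pics/w13.png",p[...,::-1])
P=depth_pts(d,c);X,Y,Z=P[...,0],P[...,1],P[...,2]
for q,lo,hi,z in (((454,402),24,34,28),((454,402),17.5,24,21),((452,269),32,45,37),((452,269),16,27,20)):
    m=((np.hypot(X-q[0],Y-q[1])<50)&(Z>lo)&(Z<hi)).astype(np.uint8)*255;m=cv2.morphologyEx(m,cv2.MORPH_OPEN,np.ones((5,5)))
    k=max(cv2.findContours(m,0,2)[0],key=cv2.contourArea);w=cast(k.reshape(-1,2),z,c)[:,:2].astype(np.float32)
    print(z,np.median(Z[m>0]),cv2.minEnclosingCircle(w))
print(rows([452,269,220],90))
E
```

```text
time_s: 20.0
eef_pos: [455.2, 402.5, 288.9]
ee_rot: [0.003, 0.0, 1.0, 0.001]
force: [-0.1, -0.2, 0.9]
grip_width: 0.596
grip_force: 0.0
time_s: 20.5
eef_pos: [454.8, 312.0, 285.0]
ee_rot: [-0.001, 0.001, 1.0, -0.0]
force: [-0.3, -0.1, 0.0]
grip_width: 0.597
grip_force: 0.0
28 28.50105545329408 ((454.7377624511719, 402.2347412109375), 14.847861289978027)
21 21.709670416231802 ((455.0672607421875, 403.10443115234375), 28.42683982849121)
37 37.47670859376895 ((451.84075927734375, 270.27716064453125), 18.593524932861328)
20 18.775050485068245 ((435.9398193359375, 275.915283203125), 5.946407318115234)
(array([ 0.027, -0.436,  0.651]), array([-0.   , -0.001, -0.001]), np.float64(89.94))
```

View pics/w13.png

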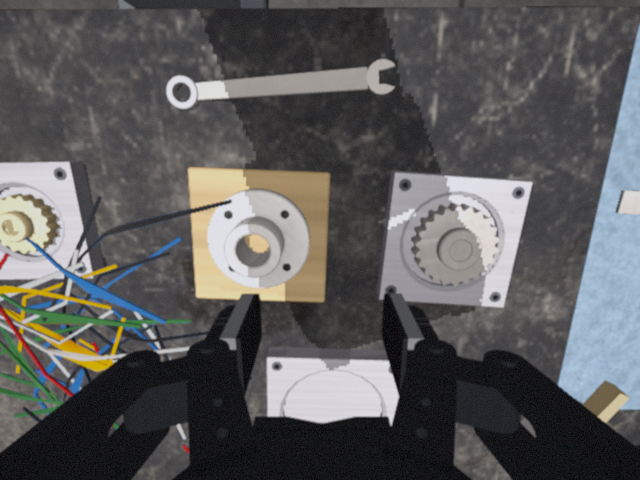

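```bash
python3 -m crank '[[0.01,-0.2,0.1,0,0,0,0.4],[0.03,-0.43,0.4,0,0,0,0.4],[0.03,-0.43,0.6,0,0,0,0.4],[0.03,-0.43,0.6,0,0,0,0.4]]' && python3 -m crank '[[0,0,0.1,0,0,0,0.4],[0,0,0.2,0,0,0,0.4],[0,0,0.27,0,0,0,0.4],[0,0,0.27,0,0,0,0.4]]'
```

```text
time_s: 20.95
eef_pos: [451.1, 269.5, 223.2]
ee_rot: [-0.002, 0.0, 1.0, -0.001]
force: [-0.6, 0.7, 0.9]
grip_width: 0.598
grip_force: 0.0
time_s: 21.35
eef_pos: [451.6, 269.4, 197.9]
ee_rot: [-0.001, 0.0, 1.0, -0.0]
force: [0.3, 1.0, -0.2]
grip_width: 0.599
grip_force: 0.0
```

```bash
python3 -m crank '[[0,0,0,0,0,0,0.6],[0,0,0,0,0,0,0.8],[0,0,0,0,0,0,0.8],[0,0,0,0,0,0,0.8],[0,0,0,0,0,0,0.8]]' 50 && python3 -m crank '[[0,0,-0.05,0,0,0,0.8],[0,0,-0.15,0,0,0,0.8],[0,0,-0.3,0,0,0,0.8],[0,0,-0.6,0,0,0,0.8],[0,0,-0.6,0,0,0,0.8]]' && python3 -m crank '[[-0.2,0.1,0,0,0,0,0.8],[-0.5,0.2,0,0,0,0,0.8],[-0.9,0.4,0,0,0,0,0.8],[-1,0.4,0,0,0,0,0.8],[-1,0.4,0,0,0,0,0.8]]'; python3 - <<'E'
from h import *
c=cam("wrist");p,d=capture("wrist");np.savez("pics/w14.npz",p=p,d=d,K=c["K"],M=c["camera_from_world"])
print(rows([597.8,321.4,198],90))
E
```

```text
time_s: 21.85
eef_pos: [451.9, 269.4, 199.3]
ee_rot: [0.001, 0.001, 1.0, 0.0]
force: [-0.6, 1.0, 6.2]
grip_width: 0.391
grip_force: 50.3
time_s: 22.35
eef_pos: [452.4, 269.5, 262.4]
ee_rot: [0.003, 0.0, 1.0, 0.001]
force: [-0.3, 0.1, -1.2]
grip_width: 0.389
grip_force: 50.0
time_s: 22.85
eef_pos: [552.6, 309.0, 257.7]
ee_rot: [-0.0, 0.001, 1.0, -0.0]
force: [-0.5, -0.5, -1.4]
grip_width: 0.391
grip_force: 50.1
(array([-0.462,  0.125,  0.598]), array([-0.001, -0.002, -0.002]), np.float64(89.93))
```

```bash
python3 -m crank '[[-0.2,0.1,0,0,0,0,0.8],[-0.46,0.125,0,0,0,0,0.8],[-0.46,0.125,0.15,0,0,0,0.8],[-0.46,0.125,0.3,0,0,0,0.8],[-0.46,0.125,0.4,0,0,0,0.8],[-0.46,0.125,0.4,0,0,0,0.8]]' && python3 -m crank '[[0,0,0.06,0,0,0,0.8],[0,0,0.1,0,0,0,0.8],[0,0,0.14,0,0,0,0.8],[0,0,0.16,0,0,0,0.8],[0,0,0.16,0,0,0,0.8]]' && python3 -m crank '[[0,0,0.01,0,0,0,0.8],[0,0,0.02,0,0,0,0.8],[0,0,0.02,0,0,0,0.8]]'
```

```text
time_s: 23.5
eef_pos: [596.7, 321.5, 216.5]
ee_rot: [-0.002, 0.0, 1.0, -0.001]
force: [-0.4, -0.4, -0.6]
grip_width: 0.388
grip_force: 50.1
time_s: 24.0
eef_pos: [597.8, 321.6, 202.4]
ee_rot: [-0.0, 0.0, 1.0, -0.0]
force: [0.1, -1.7, -1.4]
grip_width: 0.392
grip_force: 50.1
time_s: 24.3
eef_pos: [597.8, 321.6, 200.6]
ee_rot: [-0.0, 0.0, 1.0, -0.0]
force: [0.1, 0.5, -1.7]
grip_width: 0.388
grip_force: 50.1
```

```bash
python3 -m crank '[[0,0,0.01,0,0,0,0.8],[0,0,0.02,0,0,0,0.8],[0,0,0.02,0,0,0,0.8]]'
```

```text
time_s: 24.6
eef_pos: [597.9, 321.7, 200.3]
ee_rot: [0.0, 0.0, 1.0, 0.0]
force: [-4.8, -2.0, 9.3]
grip_width: 0.393
grip_force: 51.1
```

```bash
python3 -m crank '[[0,0,-0.01,0,0,0,0.6],[0,0,-0.01,0,0,0,0.4],[0,0,-0.01,0,0,0,0.4],[0,0,-0.01,0,0,0,0.4],[0,0,-0.3,0,0,0,0.4],[0,0,-0.7,0,0,0,0.4],[0,0,-1,0,0,0,0.4],[0,0,-1,0,0,0,0.4]]' && python3 -m crank '[[0.4,-0.2,-0.2,0,0,0,0.2],[0.8,-0.4,-0.4,0,0,0,0],[1,-0.5,-0.6,0,0,0,0],[1,-0.5,-0.8,0,0,0,0],[1,-0.5,-0.8,0,0,0,0],[1,-0.5,-0.8,0,0,0,0]]'; python3 - <<'E'
from h import *
c=cam("wrist");p,d=capture("wrist");cv2.imwrite("pics/w15.png",p[...,::-1])
P=depth_pts(d,c);X,Y,Z=P[...,0],P[...,1],P[...,2]
for n,q,lo,hi,z in (("flange hub",(598,321),34,44,38),("disc",(598,321),18,25,21),("gear hub",(454,402),24,34,28),("pinion hub",(440,110),21,30,24)):
    m=((np.hypot(X-q[0],Y-q[1])<45)&(Z>lo)&(Z<hi)).astype(np.uint8)*255;m=cv2.morphologyEx(m,cv2.MORPH_OPEN,np.ones((3,3)))
    k=max(cv2.findContours(m,0,2)[0],key=cv2.contourArea);w=cast(k.reshape(-1,2),z,c)[:,:2].astype(np.float32)
    print(n,z,np.median(Z[m>0]),cv2.minEnclosingCircle(w))
E
```

```text
time_s: 25.4
eef_pos: [598.3, 321.9, 303.8]
ee_rot: [0.004, 0.0, 1.0, 0.001]
force: [0.3, -0.3, 0.3]
grip_width: 0.604
grip_force: 0.0
time_s: 26.0
eef_pos: [497.8, 271.7, 377.8]
ee_rot: [-0.0, 0.0, 1.0, -0.0]
force: [-0.2, -0.6, -1.0]
grip_width: 1.004
grip_force: 0.0
flange hub 38 38.44659737961353 ((597.27734375, 321.9808654785156), 19.046876907348633)
disc 21 21.222423360374805 ((581.9517822265625, 319.52056884765625), 6.623294830322266)
gear hub 28 28.511033791952748 ((454.77032470703125, 402.4346008300781), 14.646748542785645)
pinion hub 24 24.551563343726897 ((440.3896484375, 111.86727142333984), 10.459702491760254)
```

View pics/w15.png

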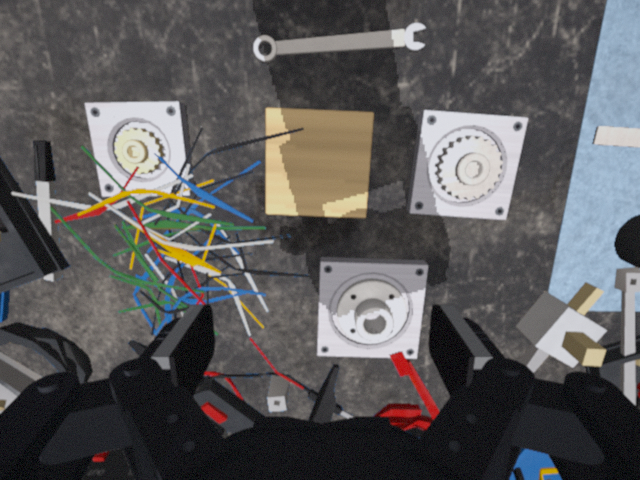

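All three parts lie in their own nests: the flange at (372,315), the gear at (472,167), the pinion at (137,150). Their hub tops measure 38.4, 28.5 and 24.6 mm, which matches parts lying flat on the pocket floors.

```bash
python3 -c "
from rig import ticket;print(ticket.finish_job())"
```

```text
the job is handed in; nothing more can be done
None
```

The flange, gear and pinion are each in their own nest, hub up and flat on the pocket floor, and the job was handed in at about 26 s with the gripper clear; the judge's result was not shown.

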